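# Dock a lopsided train cassette level

### The arm

A 6-joint arm with a two-finger parallel gripper is mounted at the origin on a cart in front of the work surface, level with it; the furniture and walls round the work are solid. World frame = base frame: x ahead of the robot, y to its left, z up, the work surface at z = 0. Lengths are in mm, angles in rad, forces in N, time in s.
With the tool pointing down it reaches from about 275 to 750 mm from the base axis. Payload 10.2 kg.
Tool frame: the origin (TCP) lies between the finger pads; the fingertips stand 11 mm ahead of it and the grasp point (between the pads) lies 8 mm behind it; z points along the fingers, y is the line along which they close (so a half turn about z gives the same grasp; the last joint's range is limited). The gripper opens to 85 mm and grips with 20 to 120 N. Pads are 22 mm wide; open, the fingers measure 114 mm over their backs; the gripper's body (76 mm by 85 mm) begins 54 mm behind the grasp point. The pads swing forward as they close: fully open they stand 13 mm farther back than shut.
Start: joints at [-1.428, 0.313, 1.498, -0, 1.331, -0.223], TCP at [187.778, -490.276, 242.294] pointing down, gripper open.
Joint ranges: [-2.94, 2.94], [-0.97, 2.17], [0.19, 2.56], [-1.23, 4.37], [0.02, 3.11], [-2.88, 2.88]. Speed limits (rad/s): [2.39, 2.39, 3.01, 3.14, 3.14, 3.14].

### API

Orientations are given as a unit quaternion [w, x, y, z].
In Python, from rig import sense, eyes, finish_job gives the robot as it stands.
- The arm moves only by the shell command python3 -m jog 'ROWS' [FORCE]. ROWS is JSON, a list of rows, each a list of 7 numbers: the shift along the tool's x, y, z in m, then the turn, a rotation vector about the tool's x, y, z in rad, then the finger opening in m, from 0 to 0.0854. In form: [[dx, dy, dz, rx, ry, rz, gripper], ...]. A call has 1 to 5 rows; each row shifts and turns the commanded pose from where the row before left it, along the tool's axes as they then stand; what a row does not reach is not made up. A row lasts 1/10 s, in which the tool goes at most 50 mm and 8.59 degrees, less where a joint would pass 70% of its speed; a pose out of reach is approached as far as the arm can. A call is refused whole if a number of a shift passes 0.05 or a number of a turn 0.15, either way. A call with a gripper value outside its range is refused whole. The fingers move at their own pace and stop on an object; FORCE is the grip in N (left out, the last holds). Time passes only in rows, so rows that do not move let the fingers close. It gives the time, the measured TCP pose, the force, the opening and the grip force at its end, in the units of the state.
- sense(): the state, without advancing time (a new reading comes with each control period).
- eyes.capture(name): name is "side" or "top" or "wrist"; returns the picture (384x512x3 uint8, red, green, blue); there is no depth.
- eyes.calibration(name): a dict with "fx", "fy", "cx", "cy" (pixels), "cam_to_world" (4x4, takes a point from camera to world coordinates); the wrist camera has in their place "mount" (4x4, takes a point from camera to tool coordinates, whose origin is the TCP and whose axes are the flange's). Camera axes: x right, y down, z forward; pixel columns grow to the right and rows downward; lengths in mm; the calibration is good to about 2 mm. The wrist camera is an equidistant fisheye: a pixel r from the principal point sees the ray r / f radians off the axis. A picture is of the moment at which its call begins: read the wrist's pose just before it. calibration takes no time and is no camera call.
- finish_job(): hands the job in; it is judged then, once.
The state is a dict: "time_s": time; "joints": joint angles; "dq": joint speeds; "tau": joint torques, N m; "eef_pos": TCP position; "ee_rot": TCP orientation; "force": force on the tool from outside, world axes, zero at the start; "wrist_torque": the same for the moment, N m; "grip_width": opening from 0.0 (shut) to 1.0 (fully open); "grip_force": force on a finger pad.
Only numpy, scipy, OpenCV 4.12 (cv2) and the standard library are available. Lean on these libraries where they do the work, as an engineer would, in place of code of your own. Each camera call takes 0.05 s, during which the arm holds its last target. There are 200 camera calls.

### The job

Two engines stand in the open-ended aluminium carrying cassette; one is much heavier, but it does not show which, so feel for the balance point with a small trial lift, shift the grip there and lift the cassette by its side rims so that it hangs level and the engines cannot roll out. Carry it level to the wooden service dock, lay it between the guides (either way round), slide it fully home against the brass contacts and then swing the catch closed behind it, with both engines still standing in the cassette.

Things in the scene. Friction and masses are not known exactly. Their poses are not given: they have to be found in the camera images.
- cassette: open-ended train cassette: plywood strip 290 x 48 x 6 mm with two aluminium angles as side walls, 47.5 mm high in all; wheels stand 8 mm above its underside. Origin: centre of the underside; x along its length, z up. With the engines it weighs 0.7 to 0.95 kg and balances 35 to 60 mm from the middle of its length, towards the end with the heavy engine; this differs each time
- cassette_rims (a point): point midway between the cassette's rims, 44 mm above its underside, at the middle of its length. A smooth round rim 7 mm thick runs along the top of each wall; 50 mm across both. Grip there from above at any x. Slippery (friction about 0.3): in a light grip away from the balance point it turns in the fingers, heavy end down. Engines stand 16 mm higher than this point
- engine_a: black model tank engine, 125 x 32 x 52 mm, in one half of the cassette. Origin: centre of its underside; x along its length. Loose; it slides easily along the cassette when that tilts. One of the two engines is solid metal, the other a light plastic shell; which is not told
- engine_b: blue model boiler engine, 130 x 32 x 52 mm, in the other half of the cassette. Origin: centre of its underside; x along its length. Loose, as engine_a
- dock: service dock, fixed: plywood board 384 x 100 x 12 mm. Origin on the bench under the middle of the bed; x along its length from the catch end towards the black block with two brass contacts, whose faces at x = +145 mm stop the cassette's end; z up. Two steel guides, 53 mm apart inside, run from x = -127 to +135 mm, flared outwards at the top, 17 mm high above the board
- dock_home (a point): point on the board's top, 12 mm above the bench, where the cassette's origin lies when it is fully home between the guides, its end touching the brass contacts; axes as the dock
- catch_pivot (a point): pivot of the catch on the board's top, at dock x = -169, y = +36 mm; vertical hinge
- catch_knob (a point): middle of the catch's upright round black knob, 14 mm thick and 26 mm high, from 10 to 36 mm above the board; this point is 25 mm above the board and 38 mm from the pivot. Gripped or pushed from above
- catch (a joint): angle of the catch (rad): near 0 open, its arm pointing away from the bed along dock -x; grows anticlockwise seen from above; 1.57 (stop at 1.59) closed, the arm along dock -y across the bed's end, its rubber nose 1 to 3 mm behind a cassette that is home. Turns easily (1.5 N at the knob), stays where left; its nose runs against a cassette that is not home

How it is judged:
By the outcome, as a careful person would: the job done as asked, in the order asked, and still so for the second after the job is handed in, with the robot touching nothing.
It also fails if it takes over 61 s, if anything falls off the work surface, if the arm or the gripper's body presses on something with over 40 N, if the wrist force passes 120 N, or if a joint passes its speed limit or range.

## Working session

There is one attempt and no reset: what is moved stays moved. The work goes in short steps, Python scripts to look and compute and a shell command to move; the robot and the scene stay as the last step left them, time stands still between calls to the robot, and variables do not carry over. Pictures are saved under pics/ and viewed, at most 10 in all, crops included, and the job is handed in when it is done.

```bash
mkdir -p pics
python3 - <<'E'
from rig import sense, eyes
import cv2
for n in ("top","side"):
    im=eyes.capture(n); cv2.imwrite(f"pics/{n}0.png",cv2.cvtColor(cv2.resize(im,(800,600),interpolation=cv2.INTER_CUBIC),cv2.COLOR_RGB2BGR))
    c=eyes.calibration(n); print(n,c)
print(sense())
E
```

```text
top {'fx': 399.61356971549225, 'fy': 399.61356971549225, 'cx': 256.35356437582766, 'cy': 188.09002110115145, 'cam_to_world': array([[ 2.05683464e-02, -9.93002114e-01,  1.16291636e-01,
         4.03774454e+02],
       [-9.99674986e-01, -1.86740830e-02,  1.73551395e-02,
         7.25828354e+01],
       [-1.50620506e-02, -1.16610806e-01, -9.93063470e-01,
         9.64624937e+02],
       [ 0.00000000e+00,  0.00000000e+00,  0.00000000e+00,
         1.00000000e+00]])}
side {'fx': 399.37207246298084, 'fy': 399.37207246298084, 'cx': 250.68553822059525, 'cy': 193.4401838037844, 'cam_to_world': array([[-8.48907811e-01, -2.42043820e-01,  4.69862020e-01,
         9.45483466e+01],
       [-5.28103618e-01,  3.52277317e-01, -7.72662450e-01,
         7.55279329e+02],
       [ 2.14964393e-02, -9.04055021e-01, -4.26875183e-01,
         4.32382506e+02],
       [ 0.00000000e+00,  0.00000000e+00,  0.00000000e+00,
         1.00000000e+00]])}
{'time_s': 0.1, 'joints': array([-1.42839018e+00,  3.13423030e-01,  1.49837058e+00,  1.34461192e-05,
        1.33099711e+00, -2.23411593e-01]), 'dq': array([-3.53487785e-04,  3.59526469e-04, -1.42131758e-03,  1.55546538e-03,
        3.16227692e-05, -1.01167325e-03]), 'tau': array([ 1.83694188e-03, -4.12904513e+01, -2.60142803e+01, -2.72365742e-04,
        3.00973908e-03,  3.61808802e-06]), 'eef_pos': array([ 187.75358808, -490.04532273,  241.77389974]), 'ee_rot': array([-5.98278523e-04,  9.83318872e-01,  1.81889079e-01,  3.07802537e-05]), 'force': array([-0.46121214, -0.28297715, -0.41140112]), 'wrist_torque': array([-0.03741767, -0.03419267, -0.02413021]), 'grip_force': 0.0, 'grip_width': 1.002070332520498}
```

View pics/top0.png

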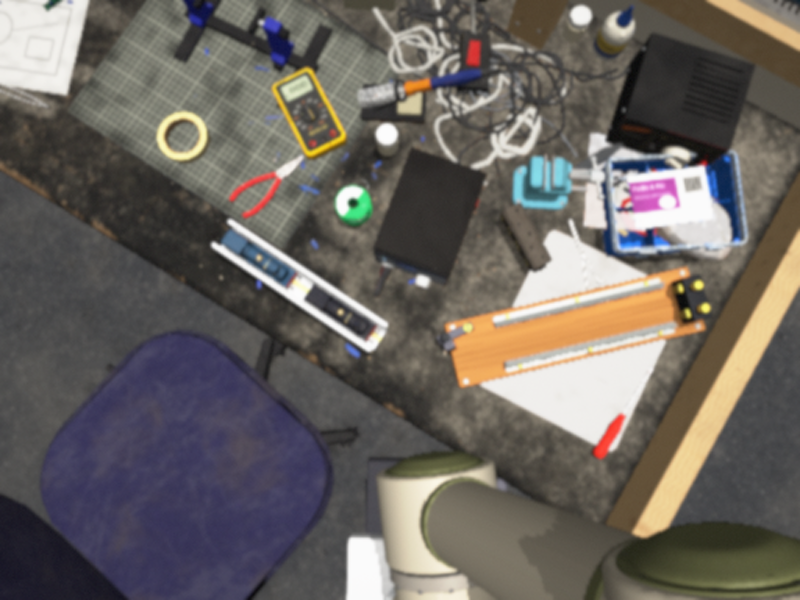

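View pics/side0.png

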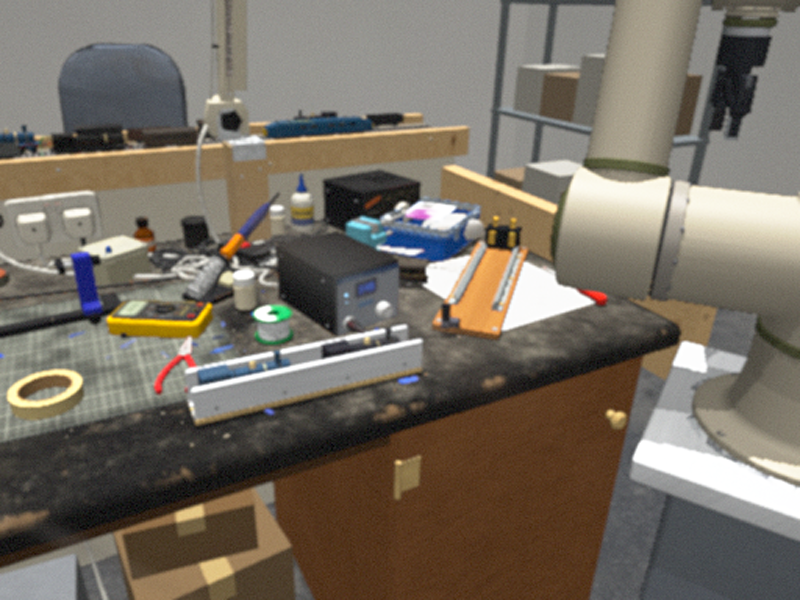

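The top view shows the cassette from (222,234) to (380,337), with the blue engine at its left end and the black one at its right. The dock runs from the catch end (453,356) to the contacts (690,298). The side view shows a black PSU box close behind the cassette. I'll enlarge both for accurate corners.

Run:
```python
from rig import eyes
import cv2, numpy as np
im=np.mean([eyes.capture("top") for _ in range(4)],axis=0).astype(np.uint8)
im=cv2.cvtColor(im,cv2.COLOR_RGB2BGR); cv2.imwrite("pics/top_native.png",im)
a=im[135:230,130:255]; b=im[160:255,275:460]
cv2.imwrite("pics/c_cas.png",cv2.resize(a,None,fx=6,fy=6,interpolation=cv2.INTER_CUBIC))
cv2.imwrite("pics/c_dock.png",cv2.resize(b,None,fx=4,fy=4,interpolation=cv2.INTER_CUBIC))
```

```text
(no output)
```

View pics/c_cas.png

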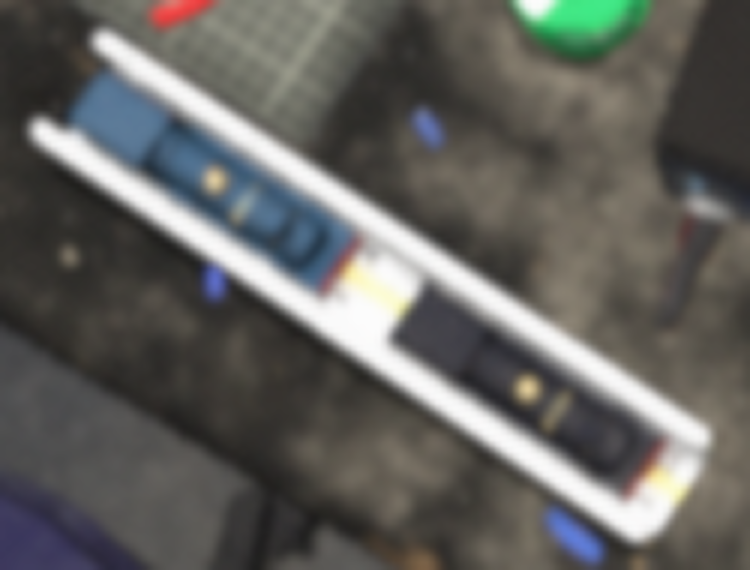

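View pics/c_dock.png

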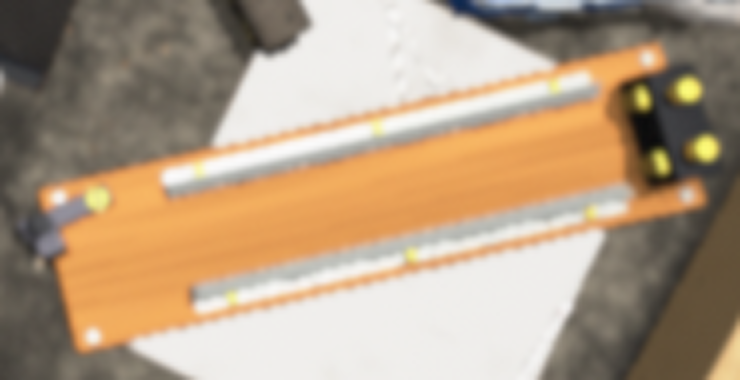

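The first crop shows the rim ends at (95,38), (708,438), (34,130) and (640,540). The second shows the board corners at (42,190), (660,43), (707,203) and (80,350), with the catch pivot at (97,199) and the knob near (40,232).

```bash
cat > h.py <<'E'
import numpy as np
from rig import eyes
from scipy.optimize import least_squares
def ray(px,z,cam="top"):
    c=eyes.calibration(cam);T=c["cam_to_world"]
    d=T[:3,:3]@np.array([(px[0]-c["cx"])/c["fx"],(px[1]-c["cy"])/c["fy"],1]);o=T[:3,3]
    return (o+d*(z-o[2])/d[2])[:2]
def fit(P,M):
    P=np.array(P);M=np.array(M,float)
    def f(q):
        c,s=np.cos(q[2]),np.sin(q[2]);return (M@np.array([[c,s],[-s,c]])+q[:2]-P).ravel()
    d=P[np.argmax(M[:,0])]-P[np.argmin(M[:,0])]
    r=least_squares(f,[*P.mean(0),np.arctan2(d[1],d[0])]);return r.x,r.fun.reshape(-1,2)
E
python3 - <<'E'
from h import *
np.set_printoptions(precision=2,suppress=True)
g=lambda L,k,o,z:[ray(((u+.5)/k-.5+o[0],(v+.5)/k-.5+o[1]),z) for u,v in L]
# cassette x from blue(left) to black(right end)
C=g([(97,40),(706,438),(34,130),(640,538)],6,(130,135),45)
print(fit(C,[(-143,21.5),(143,21.5),(-143,-21.5),(143,-21.5)]))
D=g([(42,190),(660,43),(707,203),(80,350)],4,(275,160),12)
print(np.round(D,1)); print([np.linalg.norm(D[i]-D[(i+1)%4]) for i in range(4)])
# board x extents unknown: centre offset solved from pivot; fit
r=fit(D,[(-192,50),(192,50),(192,-50),(-192,-50)]);print(r)
piv=g([(97,199)],4,(275,160),16)[0]; kn=g([(40,226)],4,(275,160),40)[0]
gd=g([(165,190),(596,85),(193,295),(632,192)],4,(275,160),29)
x,y,a=r[0];R=np.array([[np.cos(a),np.sin(a)],[-np.sin(a),np.cos(a)]])
for p in [piv,kn,*gd]:print(R@(p-[x,y]),p)
E
```

```text
(array([523.04, 242.12,  -2.13]), array([[-0.24, -0.38],
       [-0.99,  1.03],
       [-0.21, -0.29],
       [ 1.43, -0.36]]))
[[ 470.9   19.7]
 [ 566.3 -349. ]
 [ 470.9 -373.5]
 [ 377.    -3.8]]
[np.float64(380.86744782493685), np.float64(98.51667364547536), np.float64(381.46204159353607), np.float64(96.82443229591894)]
(array([ 471.29, -176.68,   -1.32]), array([[ 1.15,  2.04],
       [ 1.05, -1.23],
       [-0.4 , -1.54],
       [-1.79,  0.73]]))
[-160.15   35.5 ] [465.94 -12.73]
[-198.35   26.9 ] [448.13  22.14]
[-121.57   30.98] [471.13 -51.22]
[139.26  32.96] [ 537.78 -303.4 ]
[-120.74  -31.88] [410.44 -67.63]
[142.22 -32.33] [ 475.26 -322.47]
```

```bash
R='.034,-.033,0,0,0,0,.0854'
python3 -m jog '[[0.034,-0.033,0,0,0,0,0.0854],[0.034,-0.033,0,0,0,0,0.0854],[0.034,-0.033,0,0,0,0,0.0854],[0.034,-0.033,0,0,0,0,0.0854],[0.034,-0.033,0,0,0,0,0.0854]]' >/dev/null
python3 -m jog '[[0.034,-0.033,0,0,0,0,0.0854],[0.034,-0.033,0,0,0,0,0.0854],[0.034,-0.033,0,0,0,0,0.0854],[0.034,-0.033,0,0,0,0,0.0854],[0.034,-0.033,0,0,0,0,0.0854]]' 
python3 -m jog '[[0.034,-0.033,0,0,0,0,0.0854],[0.034,-0.033,0,0,0,0,0.0854],[0.034,-0.033,0,0,0,0,0.0854],[0.034,-0.033,0,0,0,0,0.0854],[0.034,-0.033,0,0,0,0,0.0854]]' 
python3 -m jog '[[0.034,-0.033,0,0,0,0,0.0854],[0.034,-0.033,0,0,0,0,0.0854],[0,0,0,0,0,0,0.0854]]' 
python3 -m jog '[[0,0,0.01,0,0,-0.129,0.0854],[0,0,0.01,0,0,-0.129,0.0854],[0,0,0.01,0,0,-0.129,0.0854],[0,0,0.01,0,0,-0.129,0.0854],[0,0,0.01,0,0,-0.129,0.0854]]'
cat >> h.py <<'E'
from rig import sense
from scipy.spatial.transform import Rotation as Ro
def pose():
    s=sense();q=s["ee_rot"];return np.array(s["eef_pos"]),Ro.from_quat([q[1],q[2],q[3],q[0]]).as_matrix()
def togo(xyz,yawy):
    """shift in tool axes (m) and turn vector to reach xyz with tool y at yaw yawy, pointing down"""
    p,R=pose();y=np.array([np.cos(yawy),np.sin(yawy),0]);z=np.array([0,0,-1.]);T=np.c_[np.cross(y,z),y,z]
    print("shift",np.round(R.T@(np.array(xyz)-p)/1000,4),"turn",np.round(Ro.from_matrix(R.T@T).as_rotvec(),3),"t",sense()["time_s"])
E
python3 -c "
from h import *
togo([523,242,150],-0.559)"
```

```text
time_s: 1.3
eef_pos: [387.7, -58.6, 242.5]
ee_rot: [0.0, 0.983, 0.182, 0.0]
force: [0.6, -0.1, -0.2]
grip_width: 1.003
grip_force: 0.0
time_s: 1.8
eef_pos: [487.4, 156.5, 242.3]
ee_rot: [0.0, 0.983, 0.182, 0.0]
force: [-0.1, -0.7, 0.2]
grip_width: 1.001
grip_force: 0.0
time_s: 2.1
eef_pos: [527.5, 244.3, 240.9]
ee_rot: [-0.0, 0.983, 0.184, -0.0]
force: [0.1, -0.6, -0.8]
grip_width: 1.0
grip_force: 0.0
time_s: 2.6
eef_pos: [526.7, 239.8, 192.0]
ee_rot: [0.0, 0.874, 0.486, -0.0]
force: [-0.2, 0.3, -0.9]
grip_width: 0.999
grip_force: 0.0
shift [-0.0001 -0.0043  0.042 ] turn [-0.     0.     0.004] t 2.6
```

Run:
```python
from h import *
import cv2
print(pose()); print(eyes.calibration("wrist"))
im=eyes.capture("wrist"); cv2.imwrite("pics/w1.png",cv2.cvtColor(cv2.resize(im,(768,576),interpolation=cv2.INTER_CUBIC),cv2.COLOR_RGB2BGR))
```

```text
(array([526.71895587, 239.81338367, 191.9527646 ]), array([[ 5.26994412e-01,  8.49868741e-01, -1.16365414e-04],
       [ 8.49868731e-01, -5.26994424e-01, -1.31893954e-04],
       [-1.73416472e-04, -2.93879498e-05, -9.99999985e-01]]))
{'fx': 297.3186396354542, 'fy': 297.3186396354542, 'cx': 259.5033507726442, 'cy': 189.8845932298186, 'mount': array([[-1.12065742e-03, -9.53450869e-01, -3.01546321e-01,
         7.66838668e+01],
       [ 9.99998877e-01, -1.36845407e-03,  6.10511708e-04,
         7.97181042e-01],
       [-9.94745209e-04, -3.01545298e-01,  9.53451333e-01,
        -1.32704172e+02],
       [ 0.00000000e+00,  0.00000000e+00,  0.00000000e+00,
         1.00000000e+00]])}
```

View pics/w1.png

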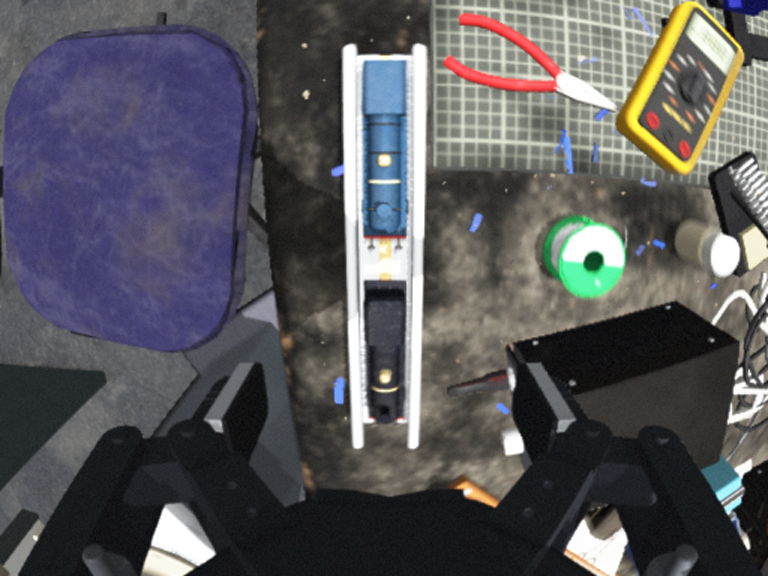

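The wrist view shows the rim ends at (349,47), (419,47), (358,446) and (413,446), with blue at the tool +x end.

```bash
cat >> h.py <<'E'
def wray(px,z,p=None,R=None):
    if p is None:p,R=pose()
    c=eyes.calibration("wrist");u=np.array([px[0]-c["cx"],px[1]-c["cy"]])/c["fx"];r=np.hypot(*u)
    d=np.r_[u/r*np.sin(r),np.cos(r)] if r>0 else np.array([0,0,1.])
    M=c["mount"];d=R@M[:3,:3]@d;o=p+R@M[:3,3]
    return (o+d*(z-o[2])/d[2])[:2]
E
python3 - <<'E'
from h import *
P=[wray(((u+.5)/1.5-.5,(v+.5)/1.5-.5),45) for u,v in [(419,47),(413,446),(349,47),(358,446)]]
x,r=fit(P,[(-143,21.5),(143,21.5),(-143,-21.5),(143,-21.5)]);print(x,r)
c=np.array([np.cos(x[2]),np.sin(x[2])])
togo([x[0],x[1],110],x[2]+np.pi/2)
E
```

```text
[523.404881   240.12920994  -2.12000929] [[ 0.72320363  0.90998403]
 [-0.49146657 -0.98074258]
 [ 0.36535031  0.85117832]
 [-0.59708736 -0.78041977]]
shift [-0.0008 -0.0024  0.0802] turn [-0.002  0.002  0.   ] t 2.65
```

```bash
python3 -m jog '[[-0.0005,-0.0025,0.04,0,0,0,0.0854],[0,0,0.04,0,0,0,0.0854],[0,0,0.04,0,0,0,0.0854],[0,0,0.02,0,0,0,0.0854],[0,0,0.018,0,0,0,0.0854]]'
python3 -m jog '[[0,0,0,0,0,0,0.0854],[0,0,0,0,0,0,0.03],[0,0,0,0,0,0,0.03],[0,0,0,0,0,0,0.03],[0,0,0,0,0,0,0.03]]' 60
python3 -m jog '[[0,0,0,0,0,0,0.03],[0,0,0,0,0,0,0.03],[0,0,0,0,0,0,0.03],[0,0,0,0,0,0,0.03]]' 60
python3 -c "
from rig import sense; s=sense(); print(s['force'],s['wrist_torque'])"
python3 -m jog '[[0,0,-0.001,0,0,0,0.03],[0,0,-0.001,0,0,0,0.03],[0,0,-0.001,0,0,0,0.03],[0,0,0,0,0,0,0.03],[0,0,0,0,0,0,0.03]]' 60
python3 -c "
from h import *
for i in range(3):
    eyes.capture('top');s=sense();p,R=pose(); print(s['force'],s['wrist_torque'],R.T@s['wrist_torque'])"
```

```text
time_s: 3.15
eef_pos: [524.1, 240.7, 33.1]
ee_rot: [-0.0, 0.876, 0.483, -0.001]
force: [0.5, -0.2, 1.1]
grip_width: 1.0
grip_force: 0.0
time_s: 3.65
eef_pos: [524.9, 241.4, 35.9]
ee_rot: [0.0, 0.875, 0.484, 0.001]
force: [-3.5, -0.4, 7.0]
grip_width: 0.56
grip_force: 60.5
time_s: 4.05
eef_pos: [524.9, 241.5, 35.9]
ee_rot: [0.0, 0.875, 0.484, 0.001]
force: [-2.4, -0.6, 7.2]
grip_width: 0.557
grip_force: 60.6
[-2.44598593 -0.5527493   7.16163219] [-0.05626025  0.49319108 -0.01653   ]
time_s: 4.55
eef_pos: [524.3, 241.1, 37.0]
ee_rot: [-0.0, 0.875, 0.484, -0.0]
force: [1.0, -0.8, -5.9]
grip_width: 0.557
grip_force: 62.6
[ 0.19387907  0.01714808 -6.98180769] [-0.08987642 -0.18132013  0.14047435] [-0.2014448   0.0201078  -0.14036906]
[ 1.16227974 -0.86945853 -6.48842717] [-0.09723957 -0.14352717  0.10309138] [-0.17331227 -0.00618001 -0.10299552]
[ 0.39114313 -1.35397293 -6.16108668] [-0.11065345 -0.14436919  0.0999197 ] [-0.18115315 -0.0171002  -0.0998084 ]
```

```bash
python3 -m jog '[[0,0,-0.001,0,0,0,0.03],[0,0,-0.001,0,0,0,0.03],[0,0,0,0,0,0,0.03],[0,0,0,0,0,0,0.03]]' 60
python3 - <<'E'
from h import *
import cv2
im=cv2.cvtColor(eyes.capture("side"),cv2.COLOR_RGB2BGR)
s=sense();p,R=pose(); print(s['force'],R.T@s['wrist_torque'])
a=cv2.resize(cv2.imread("pics/side0.png"),(512,384),interpolation=cv2.INTER_AREA)
z=lambda i:cv2.resize(i[205:275,112:280],None,fx=4.2,fy=4.2,interpolation=cv2.INTER_CUBIC)
cv2.imwrite("pics/s1.png",np.vstack([z(a),z(im)]))
E
```

```text
time_s: 5.1
eef_pos: [524.4, 241.3, 39.3]
ee_rot: [-0.0, 0.875, 0.484, -0.0]
force: [0.1, -0.4, -7.6]
grip_width: 0.558
grip_force: 62.7
[ 0.52030786  0.34784104 -6.93585127] [0.0975268  0.14243889 0.00706217]
```

View pics/s1.png

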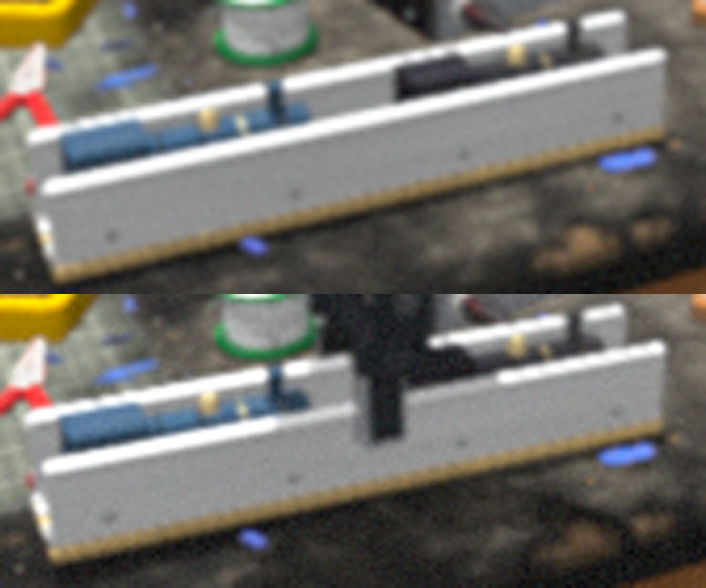

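In the side view the blue (left) end has risen about 3 px, while the right end is unmoved. The black engine is the heavy one, so I'll set it down and shift the grip about 45 mm towards black (tool -x).

```bash
python3 -m jog '[[0,0,0.002,0,0,0,0.03],[0,0,0.003,0,0,0,0.03],[0,0,0,0,0,0,0.075],[0,0,0,0,0,0,0.075],[0,0,0,0,0,0,0.075]]' 60
python3 -m jog '[[-0.015,0,0,0,0,0,0.075],[-0.015,0,0,0,0,0,0.075],[-0.015,0,0,0,0,0,0.075],[0,0,0,0,0,0,0.075],[0,0,0,0,0,0,0.075]]'
python3 -c "
from h import *
s=sense();p,R=pose(); print(s['force'],R.T@s['wrist_torque'])"
python3 -m jog '[[0,0,0.001,0,0,0,0.03],[0,0,0,0,0,0,0.03],[0,0,0,0,0,0,0.03],[0,0,0,0,0,0,0.03],[0,0,0,0,0,0,0.03]]' 60
python3 -m jog '[[0,0,-0.002,0,0,0,0.03],[0,0,-0.002,0,0,0,0.03],[0,0,-0.002,0,0,0,0.03],[0,0,0,0,0,0,0.03],[0,0,0,0,0,0,0.03]]' 60
python3 - <<'E'
from h import *
import cv2
L=[]
for i in range(5):
    im=cv2.cvtColor(eyes.capture("side"),cv2.COLOR_RGB2BGR)
    s=sense();p,R=pose(); L.append(np.r_[s['force'],R.T@s['wrist_torque'],p[2]])
print(np.round(L,2),np.mean(L,0))
a=cv2.resize(cv2.imread("pics/side0.png"),(512,384),interpolation=cv2.INTER_AREA)
z=lambda i:cv2.resize(i[205:275,112:280],None,fx=4.2,fy=4.2,interpolation=cv2.INTER_CUBIC)
cv2.imwrite("pics/s2.png",np.vstack([z(a),z(im)]))
E
```

```text
time_s: 5.65
eef_pos: [524.8, 241.3, 34.6]
ee_rot: [0.0, 0.875, 0.484, 0.0]
force: [-0.4, -0.1, 0.2]
grip_width: 0.877
grip_force: 0.0
time_s: 6.15
eef_pos: [501.1, 203.3, 34.6]
ee_rot: [0.0, 0.875, 0.484, 0.0]
force: [0.3, -0.3, -0.5]
grip_width: 0.877
grip_force: 0.0
[ 0.34655451 -0.30520743 -0.4945137 ] [-0.00686806 -0.02282593 -0.01904194]
time_s: 6.65
eef_pos: [500.8, 203.6, 33.6]
ee_rot: [-0.0, 0.875, 0.484, 0.0]
force: [-1.3, 2.6, 5.2]
grip_width: 0.561
grip_force: 61.1
time_s: 7.15
eef_pos: [500.4, 203.0, 39.1]
ee_rot: [-0.0, 0.875, 0.484, -0.0]
force: [-0.4, -0.6, -8.2]
grip_width: 0.558
grip_force: 62.9
[[-2.000e-02  1.800e-01 -8.200e+00 -0.000e+00  0.000e+00 -7.000e-02
   3.907e+01]
 [ 6.000e-01  7.900e-01 -7.820e+00 -2.000e-02 -2.000e-02  2.000e-02
   3.915e+01]
 [ 2.300e-01 -7.500e-01 -9.170e+00 -6.000e-02  1.000e-02  1.000e-02
   3.913e+01]
 [-1.600e-01 -2.200e-01 -9.070e+00  1.000e-02 -6.000e-02  7.000e-02
   3.918e+01]
 [-3.000e-02 -1.410e+00 -8.750e+00  3.000e-02 -2.000e-02  4.000e-02
   3.921e+01]] [ 1.23940825e-01 -2.85539226e-01 -8.60389401e+00 -9.41517345e-03
 -1.63114122e-02  1.43583855e-02  3.91471162e+01]
```

View pics/s2.png

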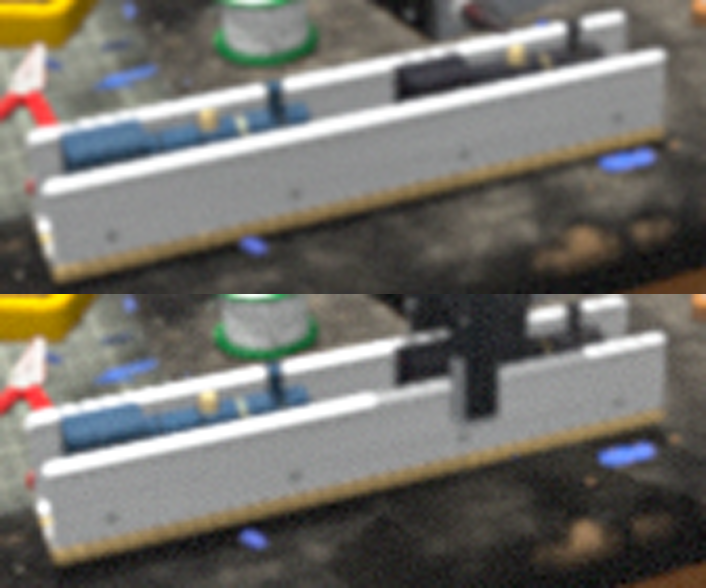

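Both rim ends have now risen by similar amounts (about 11 and 9 crop px, left and right), and the torque is close to zero at 8.6 N. It balances here, so I'll firm up the grip, lift and recheck.

```bash
python3 -m jog '[[0,0,0,0,0,0,0.03],[0,0,0,0,0,0,0.03],[0,0,-0.005,0,0,0,0.03],[0,0,-0.01,0,0,0,0.03],[0,0,-0.01,0,0,0,0.03]]' 100
python3 -m jog '[[0,0,-0.01,0,0,0,0.03],[0,0,-0.01,0,0,0,0.03],[0,0,-0.01,0,0,0,0.03],[0,0,-0.005,0,0,0,0.03],[0,0,0,0,0,0,0.03]]' 100
python3 - <<'E'
from h import *
import cv2
L=[]
for i in range(5):
    im=cv2.cvtColor(eyes.capture("side"),cv2.COLOR_RGB2BGR)
    s=sense();p,R=pose(); L.append(np.r_[s['force'],R.T@s['wrist_torque'],p[2]])
print(np.mean(L,0))
cv2.imwrite("pics/s3.png",cv2.resize(im[150:290,80:300],None,fx=3.6,fy=3.6,interpolation=cv2.INTER_CUBIC))
E
```

```text
time_s: 7.9
eef_pos: [500.7, 203.2, 65.4]
ee_rot: [0.0, 0.875, 0.484, 0.0]
force: [0.3, -0.2, -8.4]
grip_width: 0.546
grip_force: 103.8
time_s: 8.4
eef_pos: [500.9, 203.2, 100.1]
ee_rot: [0.0, 0.875, 0.484, 0.001]
force: [-0.1, -0.6, -8.5]
grip_width: 0.546
grip_force: 103.9
[-2.01458497e-01  1.59034786e-01 -8.19166850e+00  1.25074125e-02
 -3.22870439e-02  7.35046720e-04  9.89778622e+01]
```

View pics/s3.png

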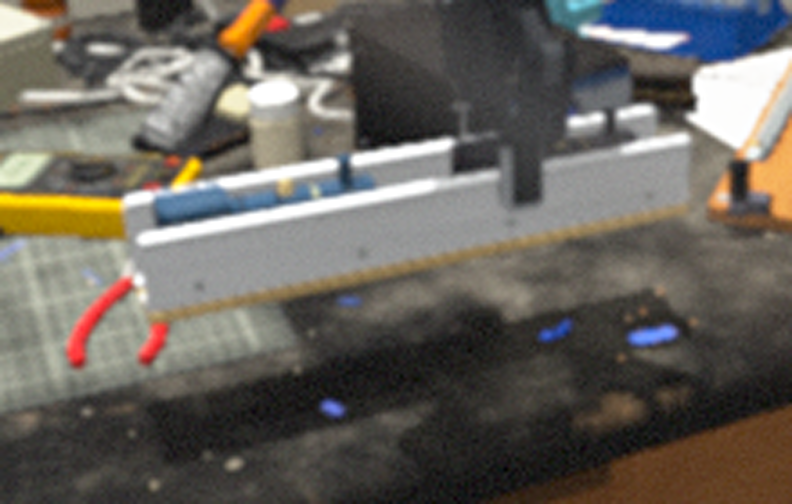

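It hangs level with both engines in place. Next I'll raise it, carry it with gentle ramps, and turn it above the dock.

```bash
python3 -m jog '[[0,0,-0.006,0,0,0,0.03],[0,0,-0.013,0,0,0,0.03],[0,0,-0.02,0,0,0,0.03],[0,0,-0.015,0,0,0,0.03],[0,0,-0.006,0,0,0,0.03]]' 100 >/dev/null
python3 -m jog '[[-0.0045,0.0025,0,0,0,0,0.03],[-0.009,0.005,0,0,0,0,0.03],[-0.013,0.007,0,0,0,0,0.03],[-0.0175,0.0095,0,0,0,0,0.03],[-0.022,0.012,0,0,0,0,0.03]]' 
python3 -m jog '[[-0.022,0.012,0,0,0,0,0.03],[-0.022,0.012,0,0,0,0,0.03],[-0.022,0.012,0,0,0,0,0.03],[-0.022,0.012,0,0,0,0,0.03],[-0.022,0.012,0,0,0,0,0.03]]' >/dev/null
python3 -m jog '[[-0.022,0.012,0,0,0,0,0.03],[-0.022,0.012,0,0,0,0,0.03],[-0.022,0.012,0,0,0,0,0.03],[-0.022,0.012,0,0,0,0,0.03],[-0.022,0.012,0,0,0,0,0.03]]' >/dev/null
python3 -m jog '[[-0.022,0.012,0,0,0,0,0.03],[-0.0175,0.0095,0,0,0,0,0.03],[-0.013,0.007,0,0,0,0,0.03],[-0.009,0.005,0,0,0,0,0.03],[-0.0045,0.0025,0,0,0,0,0.03]]' 
python3 -m jog '[[0,0,0,0,0,-0.01,0.03],[0,0,0,0,0,-0.025,0.03],[0,0,0,0,0,-0.04,0.03],[0,0,0,0,0,-0.055,0.03],[0,0,0,0,0,-0.07,0.03]]' >/dev/null
python3 -m jog '[[0,0,0,0,0,-0.08,0.03],[0,0,0,0,0,-0.08,0.03],[0,0,0,0,0,-0.08,0.03],[0,0,0,0,0,-0.08,0.03],[0,0,0,0,0,-0.08,0.03]]' >/dev/null
python3 -m jog '[[0,0,0,0,0,-0.07,0.03],[0,0,0,0,0,-0.055,0.03],[0,0,0,0,0,-0.04,0.03],[0,0,0,0,0,-0.025,0.03],[0,0,0,0,0,-0.01,0.03]]'
python3 - <<'E'
from h import *
import cv2
togo([480.8,-214.1,100],0.251)
p,R=pose();np.savez("pics/w2.npz",p=p,R=R);print(p)
im=cv2.cvtColor(eyes.capture("wrist"),cv2.COLOR_RGB2BGR)
im2=cv2.cvtColor(eyes.capture("side"),cv2.COLOR_RGB2BGR)
cv2.imwrite("pics/side2.png",im2)
A=cv2.resize(im,(800,600),interpolation=cv2.INTER_CUBIC);cv2.imwrite("pics/w2.png",A)
L=[]
for i in range(4): eyes.capture("side");s=sense();L.append(R.T@s['wrist_torque'])
print(np.mean(L,0))
E
```

```text
time_s: 9.65
eef_pos: [495.5, 126.6, 158.7]
ee_rot: [-0.0, 0.875, 0.484, -0.001]
force: [0.7, -0.3, -8.4]
grip_width: 0.546
grip_force: 104.0
time_s: 11.15
eef_pos: [475.9, -197.9, 159.1]
ee_rot: [-0.0, 0.875, 0.484, -0.0]
force: [-0.9, 0.1, -7.8]
grip_width: 0.548
grip_force: 104.0
time_s: 12.65
eef_pos: [476.3, -196.6, 159.3]
ee_rot: [-0.0, 0.617, 0.787, 0.0]
force: [0.5, -0.2, -7.9]
grip_width: 0.551
grip_force: 104.0
shift [-0.0181  0.0001  0.0593] turn [-0.    -0.    -0.009] t 12.65
[ 476.34135755 -196.60198398  159.29555525]
[ 0.00396966 -0.03294926 -0.00269544]
```

View pics/w2.png

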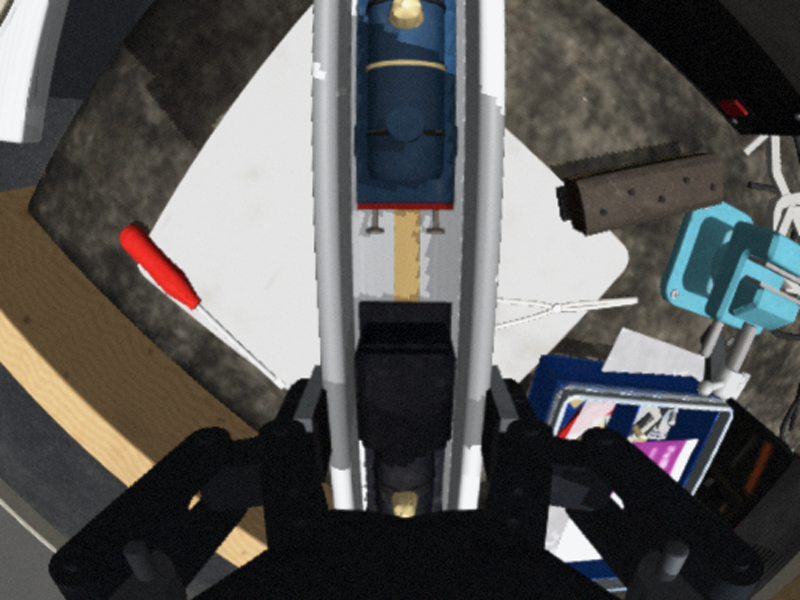

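The view shows the cassette level and both engines standing, with the dock hidden beneath it. I'll refine the dock's pose numerically from the stored top image.

Run:
```python
from h import *
import cv2
im=cv2.imread("pics/top_native.png");h=cv2.cvtColor(im,cv2.COLOR_BGR2HSV)
m=cv2.inRange(h,(7,140,120),(18,255,255));m[:160]=0;m[255:]=0;m[:,:275]=0;m[:,460:]=0
n,l,st,_=cv2.connectedComponentsWithStats(m);k=[i for i in range(1,n) if st[i,4]>60]
m=np.isin(l,k);ys,xs=np.nonzero(m)
W=np.array([ray((x,y),12) for x,y in zip(xs,ys)],np.float32)
r=cv2.minAreaRect(W);print(r,len(W))
print(np.array([ray(((u+.5)/4-.5+275,(v+.5)/4-.5+160),12) for u,v in [(42,190),(660,43),(707,203),(80,350)]]).mean(0))
a=-1.32
# lateral edges along x via linear fits
for a in (-1.33,-1.32,-1.31):
    R=np.array([[np.cos(a),np.sin(a)],[-np.sin(a),np.cos(a)]]);Q=(W-[471.3,-176.7])@R.T
    o=[]
    for x0 in range(-170,180,20):
        q=Q[abs(Q[:,0]-x0)<10]; o.append((x0,q[:,1].min(),q[:,1].max()))
    o=np.array(o);print(a,np.polyfit(o[:,0],o[:,1],1),np.polyfit(o[:,0],o[:,2],1),np.median(o[:,1]),np.median(o[:,2]))
print(np.round(o,1).tolist())
```

```text
Traceback (most recent call last):
  File "h.py", line 5, in ray
    c=eyes.calibration(cam);T=c["cam_to_world"]
ValueError: time passes only in moves, steps and waits
```

```bash
sed -i '1i import functools' h.py; sed -i 's/^from rig import eyes$/from rig import eyes\ncal=functools.lru_cache(None)(lambda n:eyes.calibration(n))/; s/c=eyes.calibration(cam)/c=cal(cam)/; s/c=eyes.calibration("wrist")/c=cal("wrist")/' h.py
python3 - <<'E'
from h import *
import cv2
im=cv2.imread("pics/top_native.png");h=cv2.cvtColor(im,cv2.COLOR_BGR2HSV)
m=cv2.inRange(h,(7,140,120),(18,255,255));m[:160]=0;m[255:]=0;m[:,:275]=0;m[:,460:]=0
n,l,st,_=cv2.connectedComponentsWithStats(m);k=[i for i in range(1,n) if st[i,4]>60]
m=np.isin(l,k);ys,xs=np.nonzero(m)
W=np.array([ray((x,y),12) for x,y in zip(xs,ys)],np.float32)
print(cv2.minAreaRect(W),len(W))
for a in (-1.33,-1.32,-1.31):
    R=np.array([[np.cos(a),np.sin(a)],[-np.sin(a),np.cos(a)]]);Q=(W-[471.3,-176.7])@R.T
    o=[]
    for x0 in range(-170,180,20):
        q=Q[abs(Q[:,0]-x0)<10]; o.append((x0,q[:,1].min(),q[:,1].max()))
    o=np.array(o);print(a,np.polyfit(o[:,0],o[:,1],1),np.polyfit(o[:,0],o[:,2],1))
print(np.round(o,1).tolist())
E
```

```text
((469.2532043457031, -168.5522003173828), (99.1405258178711, 370.6899108886719), 14.295127868652344) 3589
-1.33 [ 6.07436535e-03 -3.17185978e+01] [-3.61914462e-03  3.36806875e+01]
-1.32 [-4.24315513e-03 -3.16860235e+01] [-1.35229628e-02  3.36663990e+01]
-1.31 [-1.43910976e-02 -3.16624221e+01] [-2.34254287e-02  3.36487439e+01]
[[-170.0, -47.6, 50.8], [-150.0, -44.1, 50.8], [-130.0, -44.6, 50.3], [-110.0, -23.1, 49.8], [-90.0, -22.4, 24.5], [-70.0, -22.9, 24.5], [-50.0, -22.9, 24.1], [-30.0, -23.4, 24.1], [-10.0, -23.3, 23.6], [10.0, -23.3, 23.7], [30.0, -23.8, 23.8], [50.0, -23.8, 23.2], [70.0, -24.2, 23.3], [90.0, -24.2, 23.4], [110.0, -24.2, 22.9], [130.0, -49.6, 47.8], [150.0, -51.3, 47.9], [170.0, -51.3, 47.3]]
```

```bash
python3 -m jog '[[-0.003,0,0.005,0,0,-0.003,0.03],[-0.005,0,0.01,0,0,-0.003,0.03],[-0.005,0,0.015,0,0,-0.003,0.03],[-0.004,0,0.015,0,0,0,0.03],[-0.001,0,0.015,0,0,0,0.03]]' 100 >/dev/null
python3 -m jog '[[0,0,0.012,0,0,0,0.03],[0,0,0.008,0,0,0,0.03],[0,0,0.005,0,0,0,0.03],[0,0,0,0,0,0,0.03],[0,0,0,0,0,0,0.03]]' 
python3 -c "
from h import *
togo([480.8,-214.1,46],0.251)"
```

```text
time_s: 13.95
eef_pos: [480.9, -214.7, 74.7]
ee_rot: [0.0, 0.614, 0.789, 0.0]
force: [-0.1, -0.3, -7.7]
grip_width: 0.549
grip_force: 103.9
shift [0.0006 0.     0.0287] turn [ 0.001  0.001 -0.002] t 13.95
```

```bash
python3 -m jog '[[0,0,0.004,0,0,-0.002,0.03],[0,0,0.004,0,0,0,0.03],[0,0,0.004,0,0,0,0.03],[0,0,0.003,0,0,0,0.03],[0,0,0,0,0,0,0.03]]'
python3 -m jog '[[0,0,0.003,0,0,0,0.03],[0,0,0.003,0,0,0,0.03],[0,0,0.002,0,0,0,0.03],[0,0,0.002,0,0,0,0.03],[0,0,0,0,0,0,0.03]]'
python3 -c "
from h import *
s=sense();p,R=pose();print(R.T@s['force'],R.T@s['wrist_torque'])
togo([480.8,-214.1,46],0.251)"
```

```text
time_s: 14.45
eef_pos: [480.4, -214.4, 58.8]
ee_rot: [-0.0, 0.613, 0.79, 0.0]
force: [0.2, -0.4, -8.2]
grip_width: 0.548
grip_force: 104.0
time_s: 14.95
eef_pos: [480.5, -214.5, 49.0]
ee_rot: [-0.0, 0.613, 0.79, -0.0]
force: [-0.7, -0.8, -8.5]
grip_width: 0.545
grip_force: 104.0
[-0.56938326 -0.85013559  8.53236016] [ 0.03621482  0.01637241 -0.08438974]
shift [0.0003 0.0003 0.003 ] turn [-0. -0.  0.] t 14.95
```

```bash
python3 -m jog '[[0,0,0.001,0,0,0,0.03],[0,0,0.001,0,0,0,0.03],[0,0,0.001,0,0,0,0.03],[0,0,0.0005,0,0,0,0.03],[0,0,0,0,0,0,0.03]]'
python3 -c "
from h import *
s=sense();p,R=pose();print(R.T@s['force'],R.T@s['wrist_torque'])
togo([480.8,-214.1,46],0.251)"
```

```text
time_s: 15.45
eef_pos: [480.7, -214.6, 46.0]
ee_rot: [0.0, 0.613, 0.79, -0.0]
force: [-0.3, 0.8, -6.3]
grip_width: 0.547
grip_force: 104.4
[ 0.80329469 -0.08954478  6.33785296] [ 0.14905551  0.13531959 -0.04351002]
shift [ 0.0004  0.0002 -0.    ] turn [0. 0. 0.] t 15.45
```

```bash
python3 -m jog '[[0,0,0.001,0,0,0,0.03],[-0.001,0,0.0005,0,0,0,0.03],[-0.002,0,0,0,0,0,0.03],[-0.002,0,0,0,0,0,0.03],[-0.002,0,0,0,0,0,0.03]]'
python3 -c "
from h import *
s=sense();p,R=pose();print(R.T@s['force'],p)"
python3 -m jog '[[-0.0015,0,0,0,0,0,0.03],[-0.0015,0,0,0,0,0,0.03],[0,0,0,0,0,0,0.03]]'
python3 -c "
from h import *
s=sense();p,R=pose();print(R.T@s['force'],R.T@s['wrist_torque'],p)"
```

```text
time_s: 15.95
eef_pos: [482.9, -220.5, 45.8]
ee_rot: [0.0, 0.613, 0.79, 0.001]
force: [-3.0, 11.1, 11.3]
grip_width: 0.546
grip_force: 105.7
[ 11.46498094  -0.09544503 -11.28541311] [ 482.86505284 -220.48794275   45.83549053]
time_s: 16.25
eef_pos: [483.8, -223.6, 45.8]
ee_rot: [0.0, 0.613, 0.79, 0.001]
force: [-1.9, 8.4, 10.8]
grip_width: 0.542
grip_force: 105.6
[  8.59889642   0.21470326 -10.77379329] [0.25865073 1.33387871 0.05954321] [ 483.75739845 -223.63644333   45.83433911]
```

```bash
python3 -m jog '[[0,0,-0.001,0,0,0,0.03],[-0.001,0,0,0,0,0,0.03],[-0.001,0,0,0,0,0,0.03],[0,0,0,0,0,0,0.03]]'
python3 -c "
from h import *
s=sense();p,R=pose();print(R.T@s['force'],p)"
python3 -m jog '[[-0.001,0,0,0,0,0,0.03],[-0.001,0,0,0,0,0,0.03],[0,0,0,0,0,0,0.03]]'
python3 -c "
from h import *
s=sense();p,R=pose();print(R.T@s['force'],p)"
python3 -m jog '[[-0.001,0,0,0,0,0,0.03],[-0.001,0,0,0,0,0,0.03],[0,0,0,0,0,0,0.03]]'
python3 -c "
from h import *
s=sense();p,R=pose();print(R.T@s['force'],p)"
```

```text
time_s: 16.65
eef_pos: [483.9, -226.0, 45.9]
ee_rot: [0.0, 0.613, 0.79, 0.0]
force: [-1.6, 5.4, 4.6]
grip_width: 0.549
grip_force: 105.0
[ 5.62138417 -0.21496925 -4.62102801] [ 483.90384838 -225.96735638   45.87606327]
time_s: 16.95
eef_pos: [484.4, -227.9, 45.9]
ee_rot: [0.0, 0.613, 0.79, 0.0]
force: [-1.7, 5.1, 4.1]
grip_width: 0.548
grip_force: 105.0
[ 5.36537081 -0.37152654 -4.10173791] [ 484.3737397  -227.88641282   45.87301607]
time_s: 17.25
eef_pos: [484.4, -228.2, 45.8]
ee_rot: [-0.002, 0.613, 0.79, 0.001]
force: [-2.8, 14.4, 8.9]
grip_width: 0.547
grip_force: 105.5
[14.71059139  0.90713955 -8.87751943] [ 484.41638504 -228.15738185   45.839238  ]
```

```bash
python3 -m jog '[[-0.001,0,0,0,0,0,0.03],[-0.001,0,0,0,0,0,0.03],[0,0,0,0,0,0,0.03]]'
python3 -c "
from h import *
s=sense();p,R=pose();print(R.T@s['force'],p)"
```

```text
time_s: 17.55
eef_pos: [484.4, -228.3, 45.8]
ee_rot: [-0.003, 0.613, 0.79, 0.002]
force: [-4.8, 24.5, 15.6]
grip_width: 0.546
grip_force: 106.0
[ 25.05629264   1.45262265 -15.4263283 ] [ 484.41480444 -228.25924371   45.83603851]
```

Home: it stalled against the contacts at 25 N. Now I'll relax the push, release and rise.

```bash
python3 -m jog '[[0.002,0,-0.001,0,0,0,0.03],[0.002,0,-0.001,0,0,0,0.03],[0,0,0,0,0,0,0.075],[0,0,0,0,0,0,0.08],[0,0,0,0,0,0,0.0854]]' 20
python3 -m jog '[[0,0,-0.01,0,0,0,0.0854],[0,0,-0.02,0,0,0,0.0854],[0,0,-0.04,0,0,0,0.0854],[0,0,-0.04,0,0,0,0.0854],[0,0,0,0,0,0,0.0854]]'
python3 -c "
from h import *
togo([449.1,20.3,80],0.251)"
```

```text
time_s: 18.05
eef_pos: [484.5, -228.8, 47.8]
ee_rot: [0.001, 0.613, 0.79, -0.0]
force: [0.1, -0.7, -0.8]
grip_width: 0.994
grip_force: 0.0
time_s: 18.55
eef_pos: [486.1, -229.6, 163.3]
ee_rot: [0.005, 0.613, 0.79, -0.0]
force: [1.1, -0.1, -0.3]
grip_width: 1.005
grip_force: 0.0
shift [0.252  0.0257 0.0814] turn [0.007 0.008 0.   ] t 18.55
```

```bash
python3 -m jog '[[0.042,0.004,0,0,0,0,0.0854],[0.042,0.004,0,0,0,0,0.0854],[0.042,0.005,0,0,0,0,0.0854],[0.042,0.004,0,0,0,0,0.0854],[0.042,0.004,0,0,0,0,0.0854]]' >/dev/null
python3 -m jog '[[0.042,0.005,0,0,0,0,0.0854],[0,0,0.04,0,0,0,0.07],[0,0,0.04,0,0,0,0.07],[0,0,0,0.007,0.007,0,0.07],[0,0,0,0,0,0,0.07]]'
python3 - <<'E'
from h import *
import cv2
togo([449.1,20.3,40],0.251)
p,R=pose();np.savez("pics/w3.npz",p=p,R=R)
cv2.imwrite("pics/w3n.png",cv2.cvtColor(eyes.capture("wrist"),cv2.COLOR_RGB2BGR))
cv2.imwrite("pics/t3n.png",cv2.cvtColor(eyes.capture("top"),cv2.COLOR_RGB2BGR))
E
```

```text
time_s: 19.55
eef_pos: [447.2, 22.2, 78.2]
ee_rot: [-0.005, 0.613, 0.79, -0.001]
force: [0.1, -0.0, 0.6]
grip_width: 0.82
grip_force: 0.0
shift [-0.0025  0.0016  0.0382] turn [-0.007 -0.007 -0.   ] t 19.55
```

```bash
python3 -m jog '[[-0.002,0,0.01,-0.007,-0.007,0,0.07],[0,0,0.015,0,0,0,0.07],[0,0,0.008,0,0,0,0.07],[0,0,0.005,0,0,0,0.07],[0,0,0,0,0,0,0.07]]'
python3 -m jog '[[0,0,0,0,0,0,0],[0,0,0,0,0,0,0],[0,0,0,0,0,0,0],[0,0,0,0,0,0,0],[0,0,0,0,0,0,0]]' 25
python3 -m jog '[[0,0,0,0,0,0,0],[0,0,0,0,0,0,0],[0,0,0,0,0,0,0]]' 25
python3 -c "
from h import *
s=sense();p,R=pose();print(p,R.T@s['force'])"
```

```text
time_s: 20.15
eef_pos: [447.3, 20.5, 39.6]
ee_rot: [0.0, 0.613, 0.79, 0.0]
force: [0.1, 0.0, 0.0]
grip_width: 0.823
grip_force: 0.0
time_s: 20.65
eef_pos: [447.5, 20.5, 39.7]
ee_rot: [0.0, 0.613, 0.79, 0.0]
force: [1.4, -0.0, 4.3]
grip_width: 0.151
grip_force: 25.0
time_s: 20.95
eef_pos: [447.5, 20.5, 39.6]
ee_rot: [0.0, 0.613, 0.79, 0.0]
force: [0.6, 1.1, 5.9]
grip_width: 0.157
grip_force: 25.2
[447.49708281  20.54779113  39.59682548] [ 0.9738366   0.82432528 -5.8589771 ]
```

Knob gripped (13 mm opening). Now I'll swing it along the arc.

```bash
python3 -m jog '[[-0.0022,-0.006,-0.001,0,0,0,0],[-0.0031,-0.0057,-0.001,0,0,0,0],[-0.0041,-0.005,0,0,0,0,0],[-0.0049,-0.0042,0,0,0,0,0],[0,0,0,0,0,0,0]]' 20
python3 -c "
from h import *
s=sense();p,R=pose();print(R.T@s['force'],R.T@(p-[466.6,-13.4,0]))"
python3 -m jog '[[-0.0055,-0.0033,0,0,0,0,0],[-0.006,-0.0024,0,0,0,0,0],[-0.0056,-0.0012,0,0,0,0,0],[-0.0056,-0.0004,0,0,0,0,0],[0,0,0,0,0,0,0]]' 20
python3 -c "
from h import *
s=sense();p,R=pose();print(R.T@s['force'],R.T@(p-[466.6,-13.4,0]))"
```

```text
time_s: 21.45
eef_pos: [430.0, 1.4, 40.8]
ee_rot: [-0.0, 0.613, 0.79, 0.0]
force: [2.7, 1.6, -6.9]
grip_width: 0.15
grip_force: 23.0
[0.83089115 3.04500452 6.94397618] [ 23.45669329 -31.7499558  -40.74157151]
time_s: 21.95
eef_pos: [429.2, -22.3, 41.0]
ee_rot: [-0.0, 0.613, 0.79, 0.0]
force: [3.2, 1.9, -3.9]
grip_width: 0.152
grip_force: 22.8
[1.0050097  3.5614215  3.93278817] [  0.65521933 -38.45138368 -41.02894835]
```

```bash
python3 -m jog '[[-0.001,0,0,0,0,0,0],[-0.001,0,0,0,0,0,0],[-0.001,0,0,0,0,0,0],[0,0,0,0,0,0,0]]' 20
python3 -c "
from h import *
s=sense();p,R=pose();print(R.T@s['force'],R.T@(p-[466.6,-13.4,0]))"
python3 -m jog '[[-0.001,0,0,0,0,0,0],[-0.001,0,0,0,0,0,0],[0,0,0,0,0,0,0]]' 20
python3 -c "
from h import *
s=sense();p,R=pose();print(R.T@s['force'],R.T@(p-[466.6,-13.4,0]))"
```

```text
time_s: 22.35
eef_pos: [429.7, -24.4, 41.0]
ee_rot: [-0.0, 0.613, 0.79, 0.001]
force: [3.9, 7.5, -3.4]
grip_width: 0.148
grip_force: 22.9
[6.30319277 5.62631977 3.44843073] [ -1.47587285 -38.51479026 -40.99456141]
time_s: 22.65
eef_pos: [429.7, -25.1, 40.9]
ee_rot: [-0.002, 0.614, 0.79, 0.001]
force: [4.8, 17.5, -1.1]
grip_width: 0.146
grip_force: 23.2
[15.80264698  8.93791809  1.12061295] [ -2.04930763 -38.62816406 -40.8798243 ]
```

```bash
python3 -m jog '[[0.0025,0.002,0,0,0,0,0],[0,0,0,0,0,0,0.04],[0,0,0,0,0,0,0.05],[0,0,0,0,0,0,0.05]]' 20
python3 -m jog '[[0,0,-0.02,0,0,0,0.05],[0,0,-0.04,0,0,0,0.05],[0,0,-0.04,0,0,0,0.05],[0.04,0,-0.04,0,0,0,0.05],[0.04,0,0,0,0,0,0.05]]' 
python3 -m jog '[[0.04,0,0,0,0,0,0.05],[0.04,0,0,0,0,0,0.05],[0.04,0,0,0,0,0,0.05],[0,0,0,0,0,0,0.05]]'
python3 - <<'E'
from h import *
import cv2
im=cv2.cvtColor(eyes.capture("top"),cv2.COLOR_RGB2BGR);sd=cv2.cvtColor(eyes.capture("side"),cv2.COLOR_RGB2BGR)
a=cv2.resize(im[150:255,270:460],(760,420),interpolation=cv2.INTER_CUBIC)[:, :480]
b=cv2.resize(sd[110:230,260:370],None,fx=2.9,fy=3.5,interpolation=cv2.INTER_CUBIC)
a=cv2.resize(im[150:255,270:460],(475,262),interpolation=cv2.INTER_CUBIC)
z=cv2.resize(im[180:240,270:330],(320,320),interpolation=cv2.INTER_CUBIC)
out=np.zeros((600,800,3),np.uint8);out[:262,:475]=a;out[270:590,:320]=z;out[:420,480:480+b.shape[1]]=b[:420,:320]
cv2.imwrite("pics/final.png",out)
E
```

```text
time_s: 23.05
eef_pos: [431.6, -24.3, 41.2]
ee_rot: [0.0, 0.613, 0.79, 0.0]
force: [0.1, -0.6, -0.0]
grip_width: 0.584
grip_force: 0.0
time_s: 23.55
eef_pos: [414.7, 48.7, 180.7]
ee_rot: [0.004, 0.614, 0.789, 0.002]
force: [-0.1, 0.6, -0.6]
grip_width: 0.585
grip_force: 0.0
time_s: 23.95
eef_pos: [381.6, 168.1, 176.7]
ee_rot: [-0.0, 0.611, 0.792, 0.0]
force: [-1.1, -0.2, 0.5]
grip_width: 0.582
grip_force: 0.0
```

View pics/final.png

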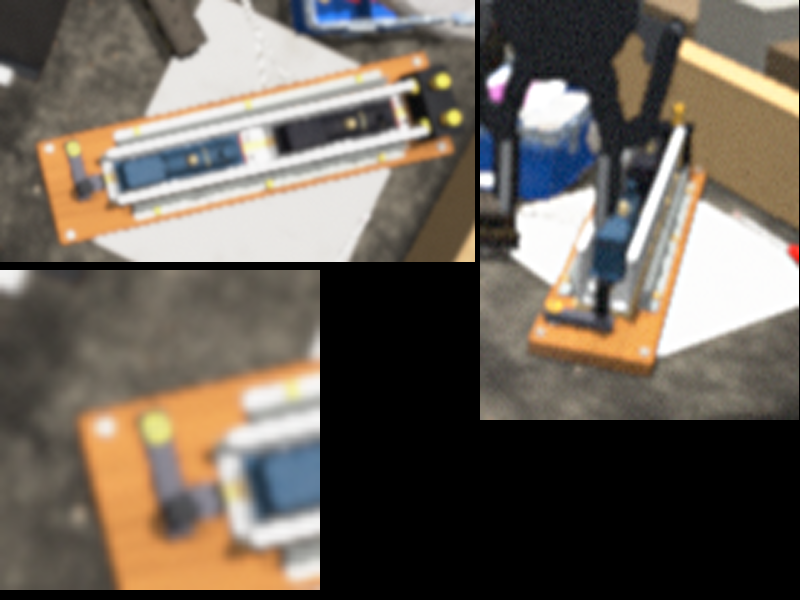

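The final view shows the cassette between the guides against the contacts at (425,115). The catch lies straight across the end with its knob at (90,185) and its nose at the cassette, and both engines are standing. The robot is clear, so I'll hand it in.

```bash
python3 -c "
from rig import finish_job; print(finish_job())"
```

```text
the job is handed in; nothing more can be done
None
```

The job is handed in: the cassette was lifted level at its balance point (about 44 mm towards the black engine), slid home against the contacts and the catch closed, with both engines standing in the final picture, at about 24 s of the 61 s.

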